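Dose one cleaning tablet into each rinse cup with a single-tablet spoon

TASK

Get the two empty rinse cups ready: with the dosing spoon, scoop the cleaning tablets out of the dish one at a time and tip exactly one into each of the two empty upright cups, without ever touching a tablet with the gripper. Leave the cups and everything else standing where they are and the other tablets in the dish, and at the end put the spoon back on its rest as you found it.

Things in the scene. Friction and masses are not known exactly. Their poses are not given: they have to be found in the camera images.
- spoon_grip (a point): Middle of the black grip of the steel dosing spoon (70 g), the place to take it: a bar 16 mm wide (along y), 18 mm deep, 74 mm long; the handle's top end is 35 mm farther up. Axes of the three spoon points, fixed to the spoon: x forward to the lip, y left, z up when the pocket is level. The handle rises backwards, 32 degrees off z, along (-0.530, 0, 0.848).
- spoon_pocket (a point): Middle of the spoon's scoop-shaped pocket, 8 mm above its flat underside. Inside 32 wide, 33 long; outside 36 wide; floor and walls 2 mm; open in front. The lower edge of the straight lip (24 mm wide) is 17 mm ahead of and 8 mm below this point, the back wall's outside 18.5 mm behind; walls reach 16 mm above the underside. spoon_grip lies 78.4 mm behind and 100.5 mm above this point.
- spoon_neck (a point): Point on the middle line of the spoon's thin handle (bar 12 mm wide, 5 mm deep), 50.4 mm behind and 55.6 mm above spoon_pocket along the spoon's axes, 53 mm down the handle from spoon_grip. It lies in the fork of the rest when the spoon is home.
- rest_seat (a point): Where spoon_pocket is when the spoon is home on its fixed rest: a steel drip tray 135 x 85 mm, rim 8 mm high, floor 4 mm above the table, with a wire fork at its rear. x points from fork to pocket, y left; at home the spoon has the same axes, pocket level on the tray, handle leaning back into the fork. The tray reaches 87.5 mm behind and 47.5 mm ahead of this point.
- rest_fork (a point): Where spoon_neck is when the spoon is home, 50.4 mm behind rest_seat and 55.6 mm higher: just above the cross wire that carries the handle, between two prongs whose clear gap is 24 mm, widening to 38 mm at their tips 18 mm farther up and forward.
- dish: White ceramic dish with the tablets, does not move. Origin under its middle. Flat inside floor 4 mm above the table and about 72 mm in radius, then a wall 4 mm thick that leans outwards 13 degrees to the rim, which is 36 mm high and 84 mm in outer radius.
- tab0_c (a point): Middle of a white domed cleaning tablet: round, 26 mm across, 18 mm thick, both faces and the edge well rounded (flat spot 10 mm across), about 12 g. Four alike lie in the dish; any two will do. z is the tablet's own axis.
- tab1_c (a point): Middle of a white domed cleaning tablet: round, 26 mm across, 18 mm thick, both faces and the edge well rounded (flat spot 10 mm across), about 12 g. Four alike lie in the dish; any two will do. z is the tablet's own axis.
- tab2_c (a point): Middle of a white domed cleaning tablet: round, 26 mm across, 18 mm thick, both faces and the edge well rounded (flat spot 10 mm across), about 12 g. Four alike lie in the dish; any two will do. z is the tablet's own axis.
- tab3_c (a point): Middle of a white domed cleaning tablet: round, 26 mm across, 18 mm thick, both faces and the edge well rounded (flat spot 10 mm across), about 12 g. Four alike lie in the dish; any two will do. z is the tablet's own axis.
- cup1: One of the two empty rinse cups, blue plastic with white rim, standing upright, loose and light (about 30 g). Origin under its middle; 82 mm high, 70 mm clear mouth, 76 mm rim, 54 mm foot, inside floor 4 mm above its underside.
- cup2: One of the two empty rinse cups, blue plastic with white rim, standing upright, loose and light (about 30 g). Origin under its middle; 82 mm high, 70 mm clear mouth, 76 mm rim, 54 mm foot, inside floor 4 mm above its underside.
- upturned: Bystander: a cup of the same kind standing upside down, 82 mm high, 79 mm rim; origin under its middle.
- razor_cup: Bystander: a cup of the same kind with three razors standing in it, about 125 mm high over all; origin under its middle.
- gel_can: Bystander: shaving gel can, 52 mm across, 166 mm high; origin under its middle.
- soap: Bystander: bar of soap, 55 x 85 x 24 mm, lying flat; origin under its middle.
- comb: Bystander: black comb, 150 x 30 x 5 mm, lying flat; origin under its middle.
- jar: Bystander: closed tablet jar, 97 mm across, 130 mm high; origin under its middle.

How it is judged:
By the outcome, as a careful person would: the job done as asked, in the order asked, and still so for the second after the job is handed in, with the robot touching nothing.
It also fails if it takes over 72 s, if anything falls off the work surface, if the arm or the gripper's body presses on something with over 40 N, if the wrist force passes 120 N, or if a joint passes its speed limit or range.

ROBOT

A 7-joint arm with a two-finger parallel gripper is mounted at the origin on the work surface. World frame = base frame: x ahead of the robot, y to its left, z up, the work surface at z = 0. Lengths are in m, angles in rad, forces in N, time in s.
With the tool pointing down it reaches from about 0.425 to 0.925 m from the base axis. Payload 6.8 kg.
Tool frame: the origin (TCP) lies at the very end of the fingers, on their centre line; the grasp point (between the pads) lies 19 mm behind it (r.tcp_to_grasp is the distance from the TCP to the grasp point, in m); z points along the fingers, y is the line along which they close (so a half turn about z gives the same grasp; the last joint's range is limited). The gripper opens to 85 mm and grips with 20 to 120 N. Pads are 22 mm wide; open, the fingers measure 114 mm over their backs; the gripper's body (76 mm by 85 mm) begins 54 mm behind the grasp point. The pads swing forward as they close: fully open they stand 13 mm farther back than shut.
Start: joints at [-1.225, 0.477, 0.022, 1.555, -0.011, 1.109, -0.083], TCP at [0.296, 0.607, 0.231] pointing down, gripper open.
Joint ranges: [-2.96, 2.96], [-0.34, 2.1], [-1.41, 1.46], [0.24, 2.44], [-1.37, 4.51], [0.17, 1.92], [-2.96, 2.96]. Speed limits (rad/s): [2.39, 2.39, 3.14, 3.14, 3.14, 3.14, 3.14].

INTERFACE

Orientations are given as a rotation vector (axis times angle).
In Python, from bench import r gives the robot as it stands.
- The arm moves only by the tool step_arm, never from a script. Its argument "moves" is a list of rows, each a list of 7 numbers: the shift along the tool's x, y, z in mm, then the turn, a rotation vector about the tool's x, y, z in rad, then the finger opening in mm, from 0 to 85.4. A call has 1 to 8 rows; each row is the pose to reach, as a shift and turn from the pose commanded when the call began, along the tool's axes at that moment; what a row does not reach only later rows make up. A row lasts 1/10 s, in which the tool goes at most 50 mm and 8.59 degrees, less where a joint would pass 70% of its speed; a pose out of reach is approached as far as the arm can. A call with a gripper value outside its range is refused whole. The fingers move at their own pace and stop on an object; "grip_force" is the grip in N (left out, the last holds). Time passes only in rows, so rows that repeat a pose let the fingers close. It gives the time, the measured TCP pose, the force, the opening and the grip force at its end, in the units of the state.
- r.get_obs(): the state, without advancing time (a new reading comes with each control period).
- r.grab_frame(name): name is "side" or "top"; returns a dict with "image" (480x640x3 uint8, red, green, blue), "depth" (480x640 float32, m along the optical axis (not along the pixel's ray), 0 where there is no reading), "mtx" (3x3 intrinsics, pixels), "rvec" (rotation vector, rad) and "tvec" (3), from world to camera coordinates, as OpenCV has them. Camera axes: x right, y down, z forward; pixel columns grow to the right and rows downward; lengths in m; the calibration is good to about 2 mm. A picture is of the moment at which its call begins.
- r.hand_in(): hands the job in; it is judged then, once.
The state is a dict: "clock": time; "joints": joint angles; "qvel": joint speeds; "tau": joint torques, N m; "tcp_pos": TCP position; "orientation": TCP orientation; "contact_force": force on the tool from outside, world axes, zero at the start; "moment": the same for the moment, N m; "grip_width": finger opening in m; "gripper_force": force on a finger pad.
Only numpy, scipy, OpenCV 4.12 (cv2) and the standard library are available. Lean on these libraries where they do the work, as an engineer would, in place of code of your own. Each camera call takes 0.05 s, during which the arm holds its last target. There are 200 camera calls.

## Working session

There is one attempt and no reset: what is moved stays moved. The work goes in short steps, Python scripts to look and compute and a tool call to move; the robot and the scene stay as the last step left them, time stands still between calls to the robot, and variables do not carry over. Pictures are saved under pics/ and viewed, at most 10 in all, crops included, and the job is handed in when it is done.

Besides the shell and the picture viewer there is one more tool, called after "Emit:" as name(argument=value, ...), one argument or row to a line, values as JSON. step_arm: Moves the arm, as the interface text tells. Its arguments: {"type":"object","properties":{"moves":{"type":"array","items":{"type":"array","items":{"type":"number"}}},"grip_force":{"type":"number"}},"required":["moves"]}

```bash
ls; mkdir -p pics; cat > h.py <<'E'
import numpy as np, cv2
from bench import r
from scipy.spatial.transform import Rotation as R
def cloud(f):
    Rm=cv2.Rodrigues(np.array(f['rvec'],float))[0]; t=np.array(f['tvec'],float).ravel(); K=np.array(f['mtx'])
    v,u=np.mgrid[0:480,0:640]; d=f['depth']
    P=np.stack([(u-K[0,2])/K[0,0]*d,(v-K[1,2])/K[1,1]*d,d],-1)
    W=(P-t)@Rm
    W[d==0]=np.nan
    return W
def proj(f,p): return cv2.projectPoints(np.array(p,float).reshape(-1,3),np.array(f['rvec'],float),np.array(f['tvec'],float),np.array(f['mtx'],float),None)[0].reshape(-1,2)
def save(f,n): cv2.imwrite('pics/'+n,cv2.cvtColor(f['image'],cv2.COLOR_RGB2BGR))
E
python3 - <<'E'
from h import *
for n in('side','top'):
    f=r.grab_frame(n); save(f,n+'0.png'); np.savez('pics/'+n+'0.npz',**f)
    Rm=cv2.Rodrigues(np.array(f['rvec'],float))[0]; print(n,-Rm.T@np.array(f['tvec']).ravel(),Rm[2])
print(r.get_obs())
E
```

```text
pics
side [ 0.36398442 -0.76358936  1.12708747] [ 0.2107346   0.57627211 -0.78962104]
top [ 0.45717311 -0.00154685  1.06279142] [ 0.18274043  0.01878114 -0.98298179]
{'clock': 0.1, 'joints': array([-1.22515235,  0.47769904,  0.02234891,  1.55634628, -0.01149705,
        1.10931387, -0.08309624]), 'qvel': array([ 2.04754359e-04, -4.76900392e-04, -1.14540703e-05, -4.37749435e-03,
       -3.48169023e-04,  2.48358483e-03,  1.01177181e-03]), 'tau': array([ 2.86585608e-03, -5.97756314e+01,  1.61300596e+00, -2.81958622e+01,
        1.28531578e-02,  4.99548813e-03,  2.65222830e-07]), 'tcp_pos': array([0.29565501, 0.60621039, 0.23043807]), 'orientation': array([-7.06555155e-01, -3.06085421e+00,  2.54385677e-03]), 'contact_force': array([ 0.27966525, -0.29067248,  1.14726278]), 'moment': array([-0.0501735 , -0.01365263,  0.0234011 ]), 'gripper_force': 0.0, 'grip_width': 0.08522098540070784}
```

View pics/side0.png

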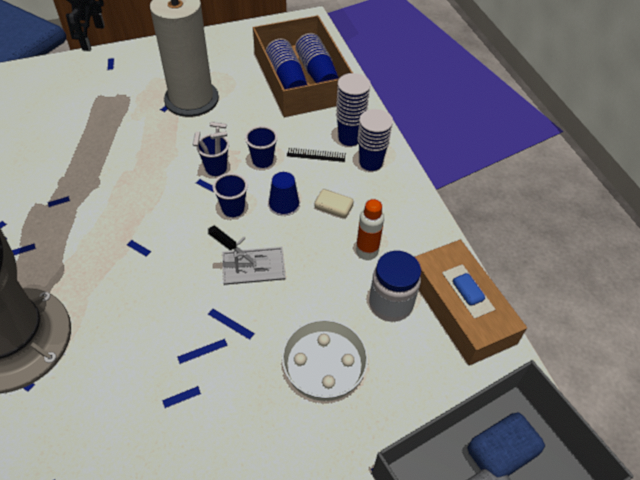

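View pics/top0.png

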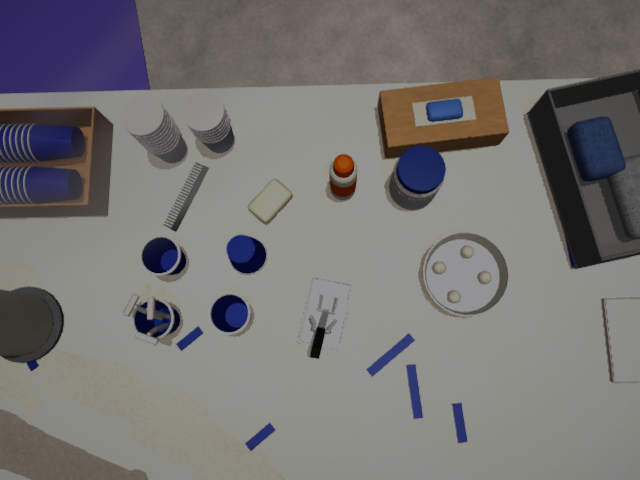

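The side and top views show the empty cups at top-view (163,257) and (231,315), and the razor cup at (157,318). The spoon and tray are around (322,320). The dish is at (463,274), with tablets at (467,252), (439,268), (485,278) and (454,297).

```bash
cat >> h.py <<'E'
def ray(f,uv,z):
    Rm=cv2.Rodrigues(np.array(f['rvec'],float))[0]; c=-Rm.T@np.array(f['tvec'],float).ravel()
    d=Rm.T@np.linalg.inv(f['mtx'])@np.array([uv[0],uv[1],1.]); return c+d*(z-c[2])/d[2]
E
python3 - <<'E'
from h import *
np.set_printoptions(precision=4,suppress=True)
f=dict(np.load('pics/top0.npz')); g=dict(np.load('pics/side0.npz'))
W=cloud(f); V=cloud(g)
# tabs
for uv in [(467,252),(439,268),(485,278),(454,297)]: print('tab rough',W[uv[1],uv[0]],ray(f,uv,.013))
def fitc(p):
    A=np.c_[2*p,np.ones(len(p))]; s=np.linalg.lstsq(A,(p**2).sum(1),rcond=None)[0]; return s[:2],np.sqrt(s[2]+s[:2]@s[:2])
def rim(W,uvc,zlo,zhi,rad):
    c=W[uvc[1],uvc[0],:2] if len(uvc)==2 and not isinstance(uvc,np.ndarray) else uvc
    for _ in range(4):
        m=(W[...,2]>zlo)&(W[...,2]<zhi)&(np.hypot(W[...,0]-c[0],W[...,1]-c[1])<rad)
        c,rr=fitc(W[m][:,:2])
    return c,rr,m.sum()
for n,uv in [('cup a',(163,257)),('cup b',(231,315)),('razor',(157,318)),('upt',(241,250))]:
    print(n,W[uv[1],uv[0]],rim(W,uv,.07,.09,.055))
print('dish',rim(W,(463,274),.030,.042,.1))
print('gel',W[165,343],'jar',W[170,418],'soap',W[201,270])
# tray & spoon in both views
for n,F,C in(('top',f,W),('side',g,V)):
    c=ray(F,(325,313) if n=='top' else (253,264),.01); print(n,'tray approx',c)
    m=(np.hypot(C[...,0]-c[0],C[...,1]-c[1])<.15)&(C[...,2]>.002)&(C[...,2]<.012)&(F['image'].max(-1)<215)
    q=C[m]; im=F['image']
    k=(im.max(-1)<50)&(np.hypot(C[...,0]-c[0],C[...,1]-c[1])<.16)&(C[...,2]>.04)
    p=C[k]; print('grip',k.sum(),p.mean(0),np.linalg.svd(p-p.mean(0))[2][0],p.min(0),p.max(0))
    nn,lab,st,ce=cv2.connectedComponentsWithStats(m.astype(np.uint8)); i=1+np.argmax(st[1:,4])
    q=C[lab==i]; print('tray',len(q),cv2.minAreaRect((q[:,:2]*1000).astype(np.float32)))
s=4;x0,y0=270,260
cv2.imwrite('pics/crop.png',cv2.resize(cv2.cvtColor(f['image'][y0:y0+110,x0:x0+110],cv2.COLOR_RGB2BGR),None,fx=5,fy=5,interpolation=cv2.INTER_CUBIC))
E
```

```text
tab rough [ 0.6247 -0.2596  0.0218] [ 0.6261 -0.2617  0.013 ]
tab rough [ 0.5942 -0.2031  0.0209] [ 0.5952 -0.2046  0.013 ]
tab rough [ 0.5726 -0.291   0.0223] [ 0.5737 -0.2936  0.013 ]
tab rough [ 0.5367 -0.2286  0.0228] [ 0.5375 -0.2307  0.013 ]
cup a [0.63   0.3499 0.001 ] (array([0.6216, 0.3299]), np.float64(0.03642492879036231), np.int64(461))
cup b [0.5106 0.2088 0.0038] (array([0.511, 0.197]), np.float64(0.03640593283318213), np.int64(438))
razor [0.5065 0.3509 0.0191] (array([0.5039, 0.3385]), np.float64(0.034637663667192786), np.int64(380))
upt [0.6273 0.1764 0.0818] (array([0.6301, 0.1771]), np.float64(0.019993034521405485), np.int64(702))
dish (array([ 0.5824, -0.2507]), np.float64(0.08081148557529791), np.int64(701))
gel [ 0.762  -0.017   0.1622] jar [ 0.7606 -0.154   0.1289] soap [0.7365 0.1295 0.0239]
top tray approx [0.511  0.0224 0.01  ]
grip 267 [0.4553 0.0337 0.1227] [-0.6025  0.1314  0.7872] [0.4304 0.0227 0.0806] [0.4821 0.0462 0.1471]
tray 1914 ((512.5435791015625, 21.935768127441406), (89.17842102050781, 139.00865173339844), 79.36537170410156)
side tray approx [0.5124 0.0215 0.01  ]
grip 492 [0.4774 0.0887 0.0924] [-0.335  -0.8592  0.3867] [0.4317 0.0194 0.04  ] [0.5374 0.1786 0.1486]
tray 1569 ((509.0632019042969, 24.070846557617188), (111.23905181884766, 151.47164916992188), 76.89859771728516)
```

View pics/crop.png

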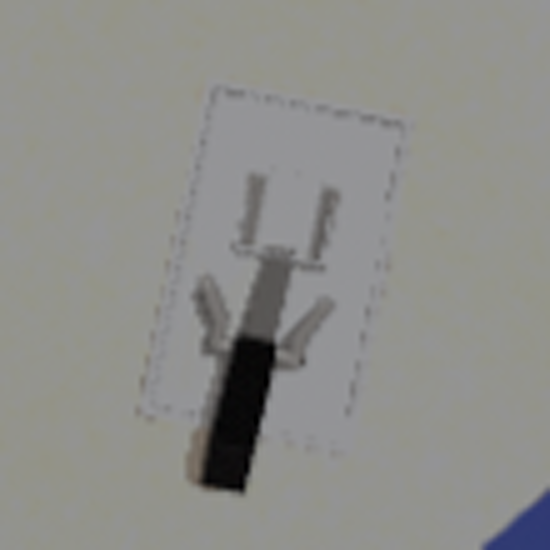

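Checks: the tray centre is (0.512, 0.022) and the yaw is about -11°. The predicted grip middle is (0.455, 0.034, 0.1125), which agrees with the black blob seen there. The cup rim radii come out at 36.4 mm, as expected. The crop shows the tray corners at crop (213,88), (405,122) and (145,415), with the black grip between the prongs.

```bash
cat >> h.py <<'E'
PSI=np.deg2rad(-11.0); SEAT=np.array([.5316,.0187,.012]); DISH=np.array([.5824,-.2507,0])
D=np.array([.530,0,-.848]); GR=np.array([-.0784,0,.1005])
def tool(P,yaw,pitch,phi=32,back=0):
    """tool pose for spoon pocket P, yaw deg, pitch deg (nose down +); phi = tool lean in spoon frame"""
    S=R.from_euler('ZY',[yaw,pitch],degrees=True); a=np.deg2rad(phi)
    z=np.array([np.sin(a),0,-np.cos(a)]); y=np.array([0,1.,0]); M=np.c_[np.cross(y,z),y,z]
    return np.asarray(P)+S.apply(GR+z*(.019-back)), S*R.from_matrix(M)
def delta(a,b):
    """row from pose a to b"""
    return np.r_[a[1].inv().apply(b[0]-a[0])*1000,(a[1].inv()*b[1]).as_rotvec()]
def now():
    o=r.get_obs(); return o['tcp_pos'],R.from_rotvec(o['orientation'])
def show(*wps):
    a=now()
    for w in wps:
        d=delta(a,w); print([round(x,1) for x in d[:3]]+[round(x,4) for x in d[3:]],'deg %.0f'%np.rad2deg(np.linalg.norm(d[3:]))); a=w
np.set_printoptions(precision=4,suppress=True)
E
python3 - <<'E'
from h import *
f=dict(np.load('pics/top0.npz'))
c=[ray(f,(270+u/5,260+v/5),.008)[:2] for u,v in[(213,88),(405,122),(145,415),(345,448)]]
print(np.array(c),'yawL',np.degrees(np.arctan2(*(c[0]-c[2])[::-1])),'yawR',np.degrees(np.arctan2(*(c[1]-c[3])[::-1])),'yawtop',np.degrees(np.arctan2(*(c[0]-c[1])[::-1]))-90, np.mean(c,0))
show(tool(SEAT,-11,0,32,.10),tool(SEAT,-11,0,32,0))
E
```

```text
[[ 0.5814  0.046 ]
 [ 0.5664 -0.0301]
 [ 0.4539  0.074 ]
 [ 0.4401 -0.0036]] yawL -12.394196972948182 yawR -11.812482167955231 yawtop -11.146715623096867 [0.5105 0.0216]
[np.float64(-352.4), np.float64(-456.0), np.float64(50.0), np.float64(-0.0747), np.float64(-0.5554), np.float64(-0.2544)] deg 35
[np.float64(0.0), np.float64(-0.0), np.float64(100.0), np.float64(0.0), np.float64(0.0), np.float64(0.0)] deg 0
```

Emit:
step_arm(
  moves=[
    [-352,-456,20,-0.075,-0.56,-0.24,85],
    [-352,-456,20,-0.075,-0.56,-0.24,85],
    [-352,-456,20,-0.075,-0.56,-0.24,85],
    [-352,-456,20,-0.075,-0.56,-0.24,85],
    [-352,-456,20,-0.075,-0.56,-0.24,85],
    [-352,-456,20,-0.075,-0.56,-0.24,85],
    [-352,-456,20,-0.075,-0.56,-0.24,85],
    [-352,-456,20,-0.075,-0.56,-0.24,85],
  ],
)

```text
clock: 0.9
tcp_pos: [0.3765, 0.2132, 0.217]
orientation: [0.266, 2.566, -0.07]
contact_force: [0.7, 0.3, 0.1]
grip_width: 0.0853
gripper_force: 0.0
```

```bash
sed -i 's/^PSI=.*; DISH/PSI=-11.8; SEAT=np.array([.5311,.0179,.012]); DISH/' h.py
python3 - <<'E'
from h import *
print(r.get_obs()['joints'],r.get_obs()['tcp_pos'])
show(tool(SEAT,PSI,0,32,.10),tool(SEAT,PSI,0,32,0))
E
```

```text
[-1.3337 -0.0507  0.2561  2.4063  0.8244  0.7902 -0.311 ] [0.3765 0.2132 0.217 ]
[np.float64(-40.3), np.float64(-159.9), np.float64(66.9), np.float64(0.0047), np.float64(0.0048), np.float64(-0.0017)] deg 0
[np.float64(0.0), np.float64(-0.0), np.float64(100.0), np.float64(0.0), np.float64(0.0), np.float64(0.0)] deg 0
```

Emit:
step_arm(
  moves=[
    [-40,-160,40,0,0,0,85],
    [-40,-160,40,0,0,0,85],
    [-40,-160,40,0,0,0,85],
    [-40,-160,60,0,0,0,85],
    [-40,-160,60,0,0,0,85],
  ],
)

```text
clock: 1.4
tcp_pos: [0.3898, 0.1619, 0.2147]
orientation: [0.27, 2.566, -0.059]
contact_force: [0.6, 0.1, 0.8]
grip_width: 0.085
gripper_force: 0.0
```

```bash
python3 - <<'E'
from h import *
print(r.get_obs()['joints'],r.get_obs()['tcp_pos'])
show(tool(SEAT,PSI,0,32,.10),tool(SEAT,PSI,0,32,0))
show(tool(SEAT,PSI,0,16,.10))
E
```

```text
[-0.4914 -0.0639 -0.422   2.4251  0.8157  0.6704 -0.1829] [0.3898 0.1619 0.2147]
[np.float64(-22.2), np.float64(-112.5), np.float64(51.8), np.float64(0.012), np.float64(0.0043), np.float64(-0.0075)] deg 1
[np.float64(0.0), np.float64(-0.0), np.float64(100.0), np.float64(0.0), np.float64(0.0), np.float64(0.0)] deg 0
[np.float64(-44.6), np.float64(-112.4), np.float64(55.0), np.float64(0.013), np.float64(0.2836), np.float64(-0.0057)] deg 16
```

```bash
python3 - <<'E'
from h import *
show(tool(SEAT,PSI,0,10,.10),tool(SEAT,PSI,0,10,0))
E
```

```text
[np.float64(-52.6), np.float64(-112.3), np.float64(57.8), np.float64(0.0133), np.float64(0.3883), np.float64(-0.0051)] deg 22
[np.float64(-0.0), np.float64(0.0), np.float64(100.0), np.float64(0.0), np.float64(0.0), np.float64(0.0)] deg 0
```

Emit:
step_arm(
  moves=[
    [-10,-20,10,0.01,0.15,0,85],
    [-30,-60,30,0.01,0.29,0,85],
    [-53,-112,45,0.013,0.388,-0.005,85],
    [-53,-112,58,0.013,0.388,-0.005,85],
    [-53,-112,58,0.013,0.388,-0.005,85],
    [-53,-112,58,0.013,0.388,-0.005,85],
  ],
)

```text
clock: 2.0
tcp_pos: [0.4429, 0.034, 0.1923]
orientation: [0.313, 2.952, -0.026]
contact_force: [-0.0, 0.6, -0.0]
grip_width: 0.0851
gripper_force: 0.0
```

```bash
python3 - <<'E'
from h import *
print(r.get_obs()['joints'],r.get_obs()['tcp_pos'],r.get_obs()['qvel'])
show(tool(SEAT,PSI,0,10,.10),tool(SEAT,PSI,0,10,0))
f=r.grab_frame('side'); save(f,'s1.png')
E
```

```text
[-0.2348  0.0607 -0.0441  2.2353  0.1301  0.6956  0.9873] [0.4429 0.034  0.1923] [ 0.2057  0.1045  0.0988 -0.0829 -0.2731  0.0263  0.5148]
[np.float64(2.8), np.float64(2.2), np.float64(-0.5), np.float64(0.0), np.float64(-0.0008), np.float64(-0.0053)] deg 0
[np.float64(-0.0), np.float64(0.0), np.float64(100.0), np.float64(0.0), np.float64(0.0), np.float64(0.0)] deg 0
```

View pics/s1.png

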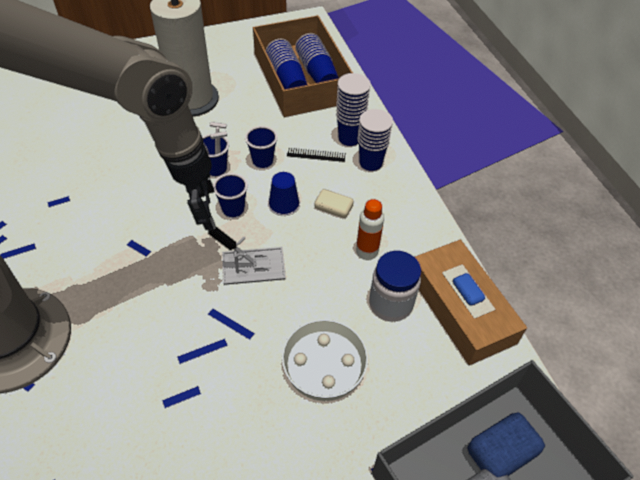

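The gripper is above the spoon grip at about (215,215), with the spoon still on its tray. I'll descend next.

Emit:
step_arm(
  moves=[
    [2,2,0,0,0,-0.005,85],
    [2,2,40,0,0,-0.005,85],
    [2,2,75,0,0,-0.005,85],
    [2,2,99,0,0,-0.005,85],
    [2,2,99,0,0,-0.005,85],
    [2,2,99,0,0,-0.005,85],
  ],
)

```text
clock: 2.65
tcp_pos: [0.4559, 0.0377, 0.0949]
orientation: [0.295, 2.954, -0.026]
contact_force: [0.5, -0.1, 0.1]
grip_width: 0.0849
gripper_force: 0.0
```

```bash
python3 - <<'E'
from h import *
show(tool(SEAT,PSI,0,10,0)); print(r.get_obs()['contact_force'])
f=r.grab_frame('top'); W=cloud(f)
g=np.array([.4546,.0337,.1125])
cv2.imwrite('pics/t2.png',cv2.resize(cv2.cvtColor(f['image'][260:370,270:380],cv2.COLOR_RGB2BGR),None,fx=5,fy=5))
E
```

```text
[np.float64(-2.3), np.float64(-4.0), np.float64(1.5), np.float64(0.0008), np.float64(-0.0006), np.float64(0.007)] deg 0
[ 0.5026 -0.0812  0.0665]
```

View pics/t2.png

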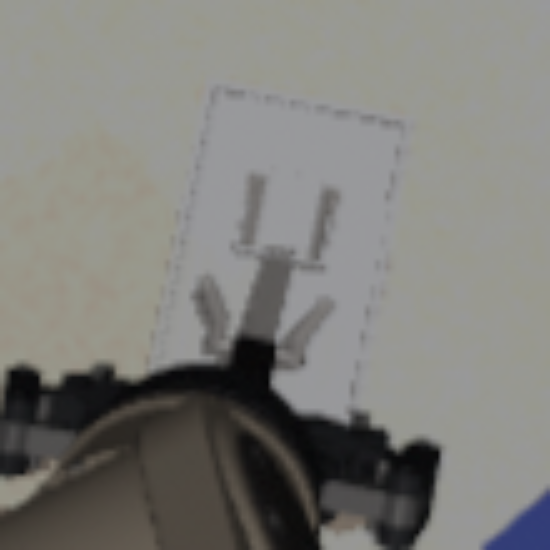

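The fingers straddle the handle, which lies between crop (230,340) and (270,340). I'll make the small correction and close.

Emit:
step_arm(
  moves=[
    [-2.3,-4,1.5,0,0,0.007,85],
    [-2.3,-4,1.5,0,0,0.007,85],
    [-2.3,-4,1.5,0,0,0.007,10],
    [-2.3,-4,1.5,0,0,0.007,10],
    [-2.3,-4,1.5,0,0,0.007,10],
    [-2.3,-4,1.5,0,0,0.007,10],
    [-2.3,-4,1.5,0,0,0.007,10],
    [-2.3,-4,1.5,0,0,0.007,10],
  ],
  grip_force=60,
)

```text
clock: 3.5
tcp_pos: [0.4584, 0.0321, 0.0936]
orientation: [0.308, 2.951, -0.026]
contact_force: [0.6, -0.4, 1.2]
grip_width: 0.0154
gripper_force: 60.4
```

Emit:
step_arm(
  moves=[
    [0,0,0,0,0,0,5],
    [0,0,0,0,0,0,5],
    [0,0,0,0,0,0,5],
    [0,0,0,0,0,0,5],
  ],
  grip_force=90,
)

```text
clock: 3.9
tcp_pos: [0.4583, 0.0321, 0.0936]
orientation: [0.308, 2.951, -0.026]
contact_force: [-1.5, -0.3, 4.2]
grip_width: 0.0151
gripper_force: 88.2
```

```bash
python3 - <<'E'
from h import *
print(r.get_obs()['grip_width'],r.get_obs()['gripper_force'],r.get_obs()['contact_force'])
p,q=now(); print('HOME',p.tolist(),q.as_rotvec().tolist())
# scoop targets: tab0 & tab2
for n,t in(('tab0',(.6255,-.261)),('tab2',(.573,-.293))):
    v=np.array(t)-DISH[:2]; print(n,np.hypot(*v),np.degrees(np.arctan2(v[1],v[0])))
show(tool(SEAT,PSI,0,10,0))
E
```

```text
0.015147991149693577 88.16203594207764 [-1.5096 -0.3265  4.1631]
HOME [0.45830056769807226, 0.032123136366703865, 0.09361662835219169] [0.3080011364084446, 2.951423493214131, -0.025625494400597682]
tab0 0.04431365478043978 -13.440413928667098
tab2 0.04333185894927659 -102.52880770915161
[np.float64(0.9), np.float64(1.0), np.float64(-0.3), np.float64(0.0006), np.float64(0.0003), np.float64(-0.0021)] deg 0
```

```bash
cat >> h.py <<'E'
HOME=(np.array([0.45830,0.03212,0.09362]),R.from_rotvec([0.308,2.95142,-0.02563]))
_S=R.from_euler('ZY',[PSI,0],degrees=True)
TS_p=_S.inv().apply(HOME[0]-SEAT); TS_R=_S.inv()*HOME[1]   # tool in spoon frame
LIP=np.array([.017,0,-.008])
def sp(P,yaw,pitch):
    S=R.from_euler('ZY',[yaw,pitch],degrees=True); return np.asarray(P)+S.apply(TS_p),S*TS_R
def lip(L,yaw,pitch):
    S=R.from_euler('ZY',[yaw,pitch],degrees=True); return sp(np.asarray(L)-S.apply(LIP),yaw,pitch)
def rows(*wps,a=None):
    a=a or now()
    for w in wps:
        d=delta(a,w); print([round(float(x),1) for x in d[:3]]+[round(float(x),3) for x in d[3:]],'deg %.0f'%np.rad2deg(np.linalg.norm(d[3:])))
def dishp(rad,yaw,z):
    y=np.deg2rad(yaw); return DISH+np.array([rad*np.cos(y),rad*np.sin(y),z])
def spoon():
    p,q=now(); S=q*TS_R.inv(); P=p-S.apply(TS_p); return P,S.as_euler('ZYX',degrees=True),P+S.apply(LIP)
E
python3 - <<'E'
from h import *
u=np.array([np.cos(np.deg2rad(PSI)),np.sin(np.deg2rad(PSI)),0])
rows(sp(SEAT+.008*u+[0,0,.03],PSI,0),sp(SEAT+.012*u+[0,0,.07],PSI,0),sp(SEAT+[.03,0,.14],PSI,0),lip(dishp(.020,-13.4,.10),-13.4,0))
E
```

```text
[-13.1, 0.0, -28.2, 0.0, -0.0, -0.0] deg 0
[-24.0, 0.1, -66.8, 0.0, -0.0, -0.0] deg 0
[-53.3, 6.3, -132.8, 0.0, -0.0, -0.0] deg 0
[-123.7, -250.2, -75.9, 0.005, -0.0, 0.027] deg 2
```

Emit:
step_arm(
  moves=[
    [-7,0,-15,0,0,0,5],
    [-13,0,-28,0,0,0,5],
    [-20,0,-50,0,0,0,5],
    [-26,0,-70,0,0,0,5],
    [-40,3,-105,0,0,0,5],
    [-53,6,-133,0,0,0,5],
    [-53,6,-133,0,0,0,5],
  ],
)

```text
clock: 4.6
tcp_pos: [0.4914, 0.0327, 0.2379]
orientation: [0.308, 2.944, -0.021]
contact_force: [0.4, 0.4, -0.8]
grip_width: 0.0152
gripper_force: 87.7
```

```bash
python3 - <<'E'
from h import *
rows(lip(dishp(.020,-13.4,.15),-13.4,0)); print(spoon(),r.get_obs()['contact_force'])
for n in('top','side'):
    f=r.grab_frame(n); u,v=proj(f,spoon()[0])[0].astype(int); print(n,u,v)
    im=f['image'][max(v-70,0):v+50,u-60:u+60]
    if n=='side': A=cv2.resize(B,None,fx=3,fy=3); cv2.imwrite('pics/t3.png',np.hstack([A,cv2.resize(cv2.cvtColor(im,cv2.COLOR_RGB2BGR),None,fx=3,fy=3)]))
    B=cv2.cvtColor(im,cv2.COLOR_RGB2BGR)
E
```

```text
[-75.6, -257.6, 11.1, 0.008, 0.007, 0.027] deg 2
(array([0.5648, 0.0186, 0.1569]), array([-11.8001,  -0.432 ,   0.2046]), array([0.5816, 0.0151, 0.149 ])) [ 0.3682  0.4477 -0.7699]
top 325 278
side 272 218
```

View pics/t3.png

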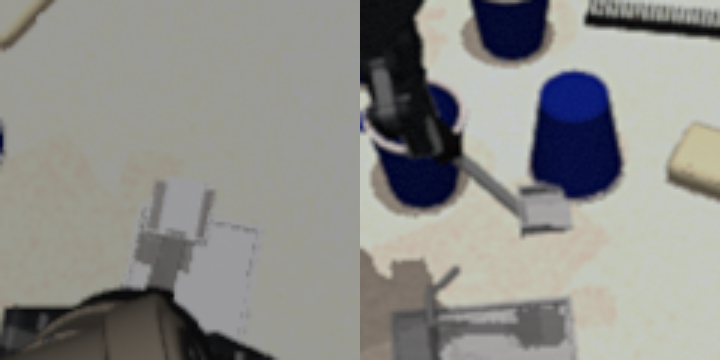

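The spoon is held level. The pocket shows at crop (182,210) in the top view and (545,210) in the side view, both as predicted. Next is the move to the dish.

Emit:
step_arm(
  moves=[
    [-13,-46,2,0,0,0.01,5],
    [-26,-92,4,0,0.003,0.01,5],
    [-40,-138,6,0.004,0.003,0.02,5],
    [-54,-184,8,0.008,0.007,0.027,5],
    [-66,-225,10,0.008,0.007,0.027,5],
    [-76,-258,11,0.008,0.007,0.027,5],
    [-76,-258,11,0.008,0.007,0.027,5],
    [-76,-258,11,0.008,0.007,0.027,5],
  ],
)

```text
clock: 5.5
tcp_pos: [0.5083, -0.2365, 0.2338]
orientation: [0.353, 2.958, -0.032]
contact_force: [-0.5, 0.9, -0.2]
grip_width: 0.0146
gripper_force: 87.9
```

```bash
python3 - <<'E'
from h import *
rows(lip(dishp(.022,-13.4,.05),-13.4,5),lip(dishp(.022,-13.4,.010),-13.4,5)); print(spoon(),r.get_obs()['contact_force'],r.get_obs()['joints'])
for n in('top','side'):
    f=r.grab_frame(n); u,v=proj(f,DISH)[0].astype(int)
    im=cv2.cvtColor(f['image'][v-60:v+60,u-60:u+60],cv2.COLOR_RGB2BGR)
    if n=='side': cv2.imwrite('pics/t4.png',np.hstack([cv2.resize(B,None,fx=3,fy=3),cv2.resize(im,None,fx=3,fy=3)]))
    B=im; print(n,'lip px',(proj(f,spoon()[2])[0]-[u-60,v-60])*3)
    W=cloud(f); m=(W[...,2]>.012)&(W[...,2]<.03)&(np.hypot(W[...,0]-DISH[0],W[...,1]-DISH[1])<.068)
    nn,lab,st,ce=cv2.connectedComponentsWithStats(m.astype(np.uint8))
    for i in range(1,nn):
        if st[i,4]>15: q=W[lab==i]; print(st[i,4],(q.max(0)+q.min(0))/2,q.max(0)-q.min(0))
E
```

```text
[0.0, 2.7, 87.8, -0.003, 0.076, -0.002] deg 4
[6.5, 2.7, 127.2, -0.003, 0.076, -0.002] deg 4
(array([ 0.5797, -0.2529,  0.1514]), array([-13.5134,   0.6225,  -0.1752]), array([ 0.5962, -0.2569,  0.1432])) [-0.5005  0.8666 -0.2427] [ 0.1825  0.2028  0.1723  1.9601 -0.0691  0.8195  1.7247]
top lip px [244.1322 127.4565]
129 [ 0.628  -0.2613  0.0186] [0.0247 0.0242 0.0132]
125 [ 0.5968 -0.2043  0.0185] [0.0242 0.0242 0.012 ]
130 [ 0.5392 -0.229   0.0185] [0.0236 0.0225 0.0119]
side lip px [215.908   71.9139]
87 [ 0.5956 -0.209   0.0191] [0.0248 0.0153 0.0142]
118 [ 0.5374 -0.2314  0.0188] [0.0244 0.0235 0.0131]
124 [ 0.626  -0.2617  0.0204] [0.0248 0.0246 0.0163]
129 [ 0.5747 -0.2934  0.019 ] [0.0251 0.0244 0.0135]
```

View pics/t4.png

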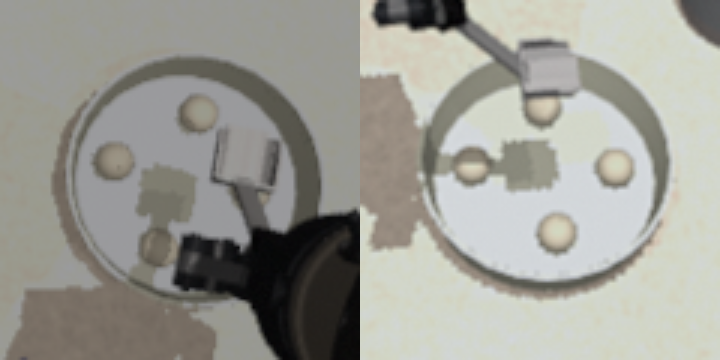

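The lip is where predicted, at about (247,130) in the top-view crop, and the lane to tab0 is clear. I'll lower the spoon.

Emit:
step_arm(
  moves=[
    [0,2,25,0,0.03,0,5],
    [0,2.7,55,-0.003,0.06,0,5],
    [0,2.7,88,-0.003,0.076,-0.002,5],
    [4,2.7,110,-0.003,0.076,-0.002,5],
    [6.5,2.7,125,-0.003,0.076,-0.002,5],
    [6.5,2.7,127,-0.003,0.076,-0.002,5],
    [6.5,2.7,127,-0.003,0.076,-0.002,5],
  ],
)

```text
clock: 6.3
tcp_pos: [0.5248, -0.2362, 0.1094]
orientation: [0.353, 3.031, -0.015]
contact_force: [0.3, 0.1, 0.2]
grip_width: 0.015
gripper_force: 87.9
```

```bash
python3 - <<'E'
from h import *
print(spoon(),r.get_obs()['contact_force'])
rows(*[lip(dishp(.022,-13.4,z),-13.4,5) for z in (.008,.006,.005,.004,.003)])
E
```

```text
(array([ 0.5903, -0.2505,  0.0218]), array([-13.1586,   4.8139,   0.0033]), array([ 0.6061, -0.2542,  0.0124])) [0.2722 0.0971 0.236 ]
[2.0, -1.7, 4.0, 0.0, 0.003, 0.004] deg 0
[2.1, -1.7, 6.0, 0.0, 0.003, 0.004] deg 0
[2.2, -1.7, 7.0, 0.0, 0.003, 0.004] deg 0
[2.3, -1.7, 8.0, 0.0, 0.003, 0.004] deg 0
[2.4, -1.7, 9.0, 0.0, 0.003, 0.004] deg 0
```

Emit:
step_arm(
  moves=[
    [1,-1,2,0,0.003,0.004,5],
    [2,-1.5,4,0,0.003,0.004,5],
    [2.2,-1.7,5.5,0,0.003,0.004,5],
    [2.2,-1.7,5.5,0,0.003,0.004,5],
    [2.2,-1.7,5.5,0,0.003,0.004,5],
  ],
)

```text
clock: 6.8
tcp_pos: [0.5228, -0.2389, 0.1041]
orientation: [0.362, 3.031, -0.015]
contact_force: [0.7, 0.3, -0.9]
grip_width: 0.015
gripper_force: 87.9
```

Emit:
step_arm(
  moves=[
    [0,0,0.5,0,0,0,5],
    [0,0,1,0,0,0,5],
    [0,0,1,0,0,0,5],
  ],
)

```text
clock: 7.1
tcp_pos: [0.5228, -0.2388, 0.1028]
orientation: [0.362, 3.032, -0.015]
contact_force: [-0.2, 0.6, -0.9]
grip_width: 0.0148
gripper_force: 87.9
```

Emit:
step_arm(
  moves=[
    [0,0,0.5,0,0,0,5],
    [0,0,1,0,0,0,5],
    [0,0,1,0,0,0,5],
  ],
)

```text
clock: 7.4
tcp_pos: [0.5229, -0.2388, 0.1018]
orientation: [0.362, 3.032, -0.015]
contact_force: [-0.3, -0.1, -0.3]
grip_width: 0.0149
gripper_force: 87.9
```

```bash
python3 - <<'E'
from h import *
print(spoon(),r.get_obs()['contact_force'],now()[0])
E
```

```text
(array([ 0.5881, -0.2535,  0.0141]), array([-13.4882,   4.9386,  -0.0016]), array([ 0.6039, -0.2573,  0.0047])) [-0.3423 -0.0675 -0.3176] [ 0.5229 -0.2388  0.1018]
```

Lip at 4.7 mm; two more 0.5 mm nudges to find the floor.

Emit:
step_arm(
  moves=[
    [0,0,0.6,0,0,0,5],
    [0,0,0.6,0,0,0,5],
  ],
)

```text
clock: 7.6
tcp_pos: [0.5229, -0.2389, 0.1012]
orientation: [0.362, 3.032, -0.015]
contact_force: [0.0, 0.3, -1.5]
grip_width: 0.0148
gripper_force: 87.9
```

Emit:
step_arm(
  moves=[
    [0,0,0.5,0,0,0,5],
    [0,0,0.5,0,0,0,5],
  ],
)

```text
clock: 7.8
tcp_pos: [0.523, -0.2389, 0.101]
orientation: [0.362, 3.032, -0.015]
contact_force: [-1.3, -0.4, 2.6]
grip_width: 0.0148
gripper_force: 88.3
```

```bash
python3 - <<'E'
from h import *
P,e,L=spoon(); print(P,e,L,r.get_obs()['contact_force'])
rad=np.hypot(*(L-DISH)[:2]); print(rad)
rows(*[lip(dishp(x,-13.4,L[2]),-13.4,5) for x in (.03,.04,.05,.06,.066,.070)])
E
```

```text
[ 0.5883 -0.2536  0.0133] [-13.4961   4.9217  -0.0002] [ 0.6041 -0.2574  0.0039] [-1.2511 -0.4053  2.6354]
0.022696837030158755
[-7.5, 1.4, 0.6, -0.0, 0.001, -0.002] deg 0
[-17.4, 1.4, 1.4, -0.0, 0.001, -0.002] deg 0
[-27.4, 1.4, 2.3, -0.0, 0.001, -0.002] deg 0
[-37.3, 1.5, 3.2, -0.0, 0.001, -0.002] deg 0
[-43.3, 1.5, 3.8, -0.0, 0.001, -0.002] deg 0
[-47.3, 1.5, 4.1, -0.0, 0.001, -0.002] deg 0
```

Emit:
step_arm(
  moves=[
    [-7.5,1,0.5,0,0.001,-0.002,5],
    [-14,1.4,1,0,0.001,-0.002,5],
    [-20,1.4,1.5,0,0.001,-0.002,5],
    [-26,1.4,2,0,0.001,-0.002,5],
    [-32,1.4,2.5,0,0.001,-0.002,5],
    [-37,1.4,3,0,0.001,-0.002,5],
    [-37,1.4,3,0,0.001,-0.002,5],
  ],
)

```text
clock: 8.5
tcp_pos: [0.5604, -0.2464, 0.1011]
orientation: [0.358, 3.032, -0.015]
contact_force: [0.0, 0.3, 0.2]
grip_width: 0.0148
gripper_force: 88.2
```

```bash
cat >> h.py <<'E'
def look(name):
    for n in('top','side'):
        f=r.grab_frame(n); u,v=proj(f,DISH)[0].astype(int)
        im=cv2.cvtColor(f['image'][v-60:v+60,u-60:u+60],cv2.COLOR_RGB2BGR)
        if n=='side': cv2.imwrite('pics/'+name,np.hstack([cv2.resize(B,None,fx=3,fy=3),cv2.resize(im,None,fx=3,fy=3)]))
        B=im
    return f
E
python3 - <<'E'
from h import *
P,e,L=spoon(); print(P,e,L,np.hypot(*(L-DISH)[:2]),r.get_obs()['contact_force'])
look('t5.png')
rows(*[lip(dishp(x,-13.4,z),-13.4,p) for x,z,p in((.066,.0041,5),(.069,.0043,5),(.069,.0043,0),(.067,.008,-10),(.06,.03,-20),(.055,.10,-20))])
E
```

```text
[ 0.6257 -0.2609  0.0134] [-13.3641   4.9314  -0.0192] [ 0.6415 -0.2647  0.004 ] 0.06070465929651703 [0.0196 0.315  0.2162]
[-6.0, -0.0, 0.2, -0.0, 0.001, 0.001] deg 0
[-9.0, -0.0, 0.3, -0.0, 0.001, 0.001] deg 0
[-0.2, -0.0, 7.2, -0.0, -0.086, 0.001] deg 5
[17.1, -0.1, 19.2, -0.001, -0.261, 0.0] deg 15
[34.8, -0.1, 15.0, -0.001, -0.435, 0.0] deg 25
[33.6, -0.1, -55.2, -0.001, -0.435, 0.0] deg 25
```

View pics/t5.png

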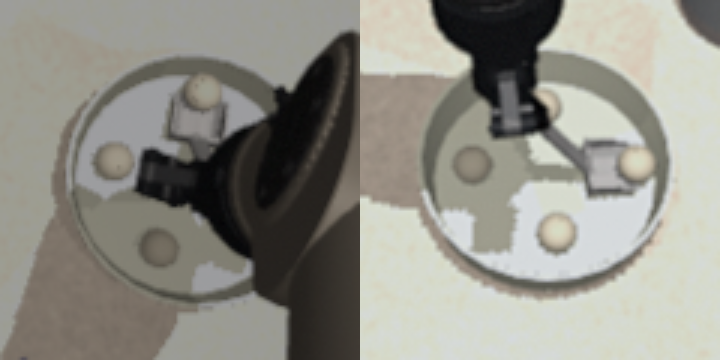

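The tablet sits at the lip by the wall, at crop (203,92) in the top view and (637,162) in the side view. I'll push on under it and tilt back.

Emit:
step_arm(
  moves=[
    [-3,0,0.1,0,0,0,5],
    [-6,0,0.2,0,0,0,5],
    [-8,0,0.3,0,0,0,5],
    [-9.5,0,0.3,0,0,0,5],
    [-9.5,0,0.3,0,0,0,5],
  ],
)

```text
clock: 9.1
tcp_pos: [0.5688, -0.2484, 0.1015]
orientation: [0.359, 3.033, -0.015]
contact_force: [0.0, 0.2, -1.2]
grip_width: 0.0149
gripper_force: 88.3
```

```bash
cat >> h.py <<'E'
def tabs(lo=.012,hi=.2,pr=True):
    """bright tablet-coloured blobs near spoon/dish, in each view"""
    for n in('side','top'):
        f=r.grab_frame(n); W=cloud(f); im=f['image'].astype(int); P=spoon()[0]
        m=((im[...,0]-im[...,2])>18)&(im.max(-1)>90)&(W[...,2]>lo)&(W[...,2]<P[2]+.03)&((np.hypot(W[...,0]-DISH[0],W[...,1]-DISH[1])<.075)|(np.linalg.norm(W-P,axis=-1)<.045))
        nn,lab,st,ce=cv2.connectedComponentsWithStats(m.astype(np.uint8))
        for i in range(1,nn):
            if st[i,4]>12:
                q=W[lab==i]; c=(q.max(0)+q.min(0))/2; S=(now()[1]*TS_R.inv()); print(n,st[i,4],c,'top z %.4f'%q[:,2].max(),'ext',q.max(0)-q.min(0),'in spoon(mm)',S.inv().apply(c-P)*1000)
E
python3 - <<'E'
from h import *
P,e,L=spoon(); print(P,e,L,np.hypot(*(L-DISH)[:2]),r.get_obs()['contact_force'])
tabs()
rows(*[lip(dishp(x,-13.4,z),-13.4,p) for x,z,p in((.069,.0043,0),(.068,.0115,-10),(.062,.03,-20),(.055,.10,-20))])
E
```

```text
[ 0.634  -0.2629  0.0137] [-13.3691   4.99    -0.0116] [ 0.6498 -0.2667  0.0043] 0.06926564265277342 [ 0.0349  0.1766 -1.1587]
side 105 [ 0.6429 -0.2642  0.0216] top z 0.0304 ext [0.025  0.0248 0.0175] in spoon(mm) [8.4406 0.8175 8.6761]
side 80 [ 0.5387 -0.2317  0.0196] top z 0.0253 ext [0.0209 0.02   0.0113] in spoon(mm) [-99.9059   8.3332  -2.8177]
side 107 [ 0.5754 -0.2928  0.0204] top z 0.0270 ext [0.0228 0.0235 0.0132] in spoon(mm) [-50.3064 -42.5622   2.3442]
top 75 [ 0.6418 -0.2631  0.0217] top z 0.0275 ext [0.0219 0.0209 0.0116] in spoon(mm) [7.1718 1.695  8.5795]
top 96 [ 0.5966 -0.2041  0.0194] top z 0.0256 ext [0.0199 0.02   0.0123] in spoon(mm) [-50.0875  48.6693   1.2845]
top 30 [ 0.5387 -0.2309  0.0207] top z 0.0247 ext [0.0116 0.0128 0.008 ] in spoon(mm) [-100.102     9.1302   -1.8265]
[8.8, -0.0, 6.9, -0.0, -0.087, 0.0] deg 5
[24.8, -0.0, 15.5, -0.001, -0.262, 0.0] deg 15
[41.8, -0.1, 14.9, -0.001, -0.436, 0.0] deg 25
[42.7, -0.0, -55.5, -0.001, -0.436, 0.0] deg 25
```

Emit:
step_arm(
  moves=[
    [4.5,0,3,0,-0.043,0,5],
    [9,0,6.5,0,-0.087,0,5],
    [17,0,10.5,0,-0.174,0,5],
    [25,0,14.5,0,-0.262,0,5],
    [33,0,15,0,-0.35,0,5],
    [42,0,15,0,-0.436,0,5],
    [42,0,5,0,-0.436,0,5],
    [42,0,-10,0,-0.436,0,5],
  ],
)

```text
clock: 10.0
tcp_pos: [0.5396, -0.2259, 0.1021]
orientation: [0.321, 2.664, -0.05]
contact_force: [-0.4, 0.4, -0.2]
grip_width: 0.0151
gripper_force: 88.0
```

Emit:
step_arm(
  moves=[
    [0,0,-20,0,0,0,5],
    [0,0,-45,0,0,0,5],
    [0,0,-75,0,0,0,5],
    [0,0,-105,0,0,0,5],
    [0,0,-125,0,0,0,5],
    [0,0,-125,0,0,0,5],
  ],
)

```text
clock: 10.6
tcp_pos: [0.4861, -0.2143, 0.2161]
orientation: [0.318, 2.661, -0.046]
contact_force: [1.6, 0.0, 0.5]
grip_width: 0.0146
gripper_force: 88.0
```

```bash
python3 - <<'E'
from h import *
P,e,L=spoon(); print(P,e,L)
tabs()
C=np.array([.511,.197,0])
rows(*[sp(p,y,-20) for p,y in(((.57,-.05,.20),-5),((.52,.1,.20),0),((.47,.197,.18),0))])
print(C-[.01,0,0])
E
```

```text
[ 0.5783 -0.2339  0.1588] [-13.5865 -16.4437   1.1476] [ 0.5964 -0.2381  0.1559]
side 98 [ 0.576  -0.2335  0.1676] top z 0.1784 ext [0.0193 0.0318 0.0216] in spoon(mm) [ 0.4536 -0.6046 10.0112]
side 83 [ 0.5965 -0.2049  0.02  ] top z 0.0259 ext [0.0213 0.0224 0.0118] in spoon(mm) [ -28.4985   29.1645 -135.9023]
side 104 [ 0.539  -0.2316  0.0195] top z 0.0258 ext [0.0224 0.0228 0.0126] in spoon(mm) [ -76.2903  -10.003  -121.5899]
side 107 [ 0.5757 -0.2935  0.0191] top z 0.0261 ext [0.0224 0.0238 0.0141] in spoon(mm) [ -28.2052  -61.8965 -135.1714]
top 87 [ 0.5967 -0.2042  0.0188] top z 0.0241 ext [0.0202 0.0202 0.0106] in spoon(mm) [ -28.0755   30.2169 -136.3994]
top 89 [ 0.5762 -0.2335  0.1717] top z 0.1773 ext [0.0146 0.0206 0.0113] in spoon(mm) [ 2.298  -0.1576 14.6594]
top 49 [ 0.575  -0.2934  0.0199] top z 0.0252 ext [0.0194 0.0173 0.0107] in spoon(mm) [ -27.9505  -61.5652 -133.4647]
top 73 [ 0.5384 -0.2296  0.0194] top z 0.0244 ext [0.0214 0.0204 0.0101] in spoon(mm) [ -76.6354   -7.8902 -120.8106]
[32.3, 164.4, -53.5, -0.052, -0.063, -0.136] deg 9
[106.5, 290.4, -87.4, -0.093, -0.061, -0.213] deg 14
[179.8, 372.8, -99.6, -0.093, -0.061, -0.213] deg 14
[0.501 0.197 0.   ]
```

```bash
python3 - <<'E'
from h import *
C=np.array([.511,.197,0]); u=np.array([np.cos(-np.pi/6),np.sin(-np.pi/6),0])
rows(*[sp(p,y,-14) for p,y in(((.575,-.22,.19),-14),((.565,-.19,.195),-14),((.56,-.15,.2),-15),((.555,-.1,.2),-17),((.55,-.05,.20),-19),((.54,0,.20),-21),((.53,.05,.20),-23),((.52,.10,.20),-26))])
E
```

```text
[-12.8, 15.4, -34.4, 0.022, 0.04, 0.004] deg 3
[0.1, 42.3, -45.8, 0.022, 0.04, 0.004] deg 3
[10.9, 81.8, -55.8, 0.03, 0.04, 0.019] deg 3
[26.0, 132.5, -62.2, 0.045, 0.04, 0.051] deg 5
[40.9, 183.1, -68.4, 0.059, 0.039, 0.083] deg 6
[60.1, 232.6, -76.8, 0.074, 0.039, 0.114] deg 8
[79.2, 282.1, -85.2, 0.089, 0.039, 0.146] deg 10
[98.0, 333.2, -93.3, 0.111, 0.038, 0.193] deg 13
```

Emit:
step_arm(
  moves=[
    [-10,10,-25,0.01,0.02,0,5],
    [-5,38,-42,0.02,0.04,0.005,5],
    [11,78,-56,0.03,0.04,0.02,5],
    [26,124,-62,0.045,0.04,0.05,5],
    [41,172,-68,0.06,0.04,0.08,5],
    [60,220,-77,0.075,0.04,0.115,5],
    [80,265,-84,0.09,0.04,0.145,5],
    [98,300,-91,0.11,0.04,0.19,5],
  ],
)

```text
clock: 11.5
tcp_pos: [0.4424, 0.0444, 0.2564]
orientation: [0.62, 2.665, -0.133]
contact_force: [1.2, 0.9, -1.0]
grip_width: 0.0147
gripper_force: 88.1
```

```bash
python3 - <<'E'
from h import *
C=np.array([.511,.197,0]); u=np.array([np.cos(-np.pi/6),np.sin(-np.pi/6),0])
P,e,L=spoon(); print(P,e,L)
rows(*[lip(C-.008*u+[0,0,z],-30,p) for z,p in((.17,-14),(.14,-10),(.115,0),(.1,10),(.095,25),(.09,40),(.09,50),(.088,60))])
E
```

```text
[0.5248 0.0049 0.1947] [-26.0613 -13.6872  -0.1848] [ 0.5413 -0.0032  0.1909]
[121.9, 174.1, -30.3, 0.025, -0.005, 0.063] deg 4
[126.5, 173.8, -7.8, 0.023, 0.064, 0.064] deg 5
[116.7, 172.9, 5.0, 0.017, 0.239, 0.066] deg 14
[101.4, 171.8, 12.3, 0.012, 0.413, 0.068] deg 24
[70.2, 169.8, 14.4, 0.003, 0.675, 0.07] deg 39
[39.5, 167.7, 25.1, -0.005, 0.937, 0.071] deg 54
[19.1, 166.2, 33.9, -0.011, 1.111, 0.071] deg 64
[1.3, 164.7, 47.9, -0.017, 1.286, 0.071] deg 74
```

Emit:
step_arm(
  moves=[
    [22,35,-10,0.01,0,0.015,5],
    [50,75,-20,0.02,0,0.03,5],
    [80,115,-30,0.025,0,0.05,5],
    [108,150,-30,0.025,0,0.06,5],
    [122,174,-30,0.025,0,0.063,5],
    [125,174,-15,0.024,0.03,0.064,5],
    [126,174,-8,0.023,0.064,0.064,5],
    [126,174,-8,0.023,0.064,0.064,5],
  ],
)

```text
clock: 12.3
tcp_pos: [0.4129, 0.25, 0.211]
orientation: [0.726, 2.708, -0.132]
contact_force: [-0.4, -0.1, -0.7]
grip_width: 0.0149
gripper_force: 88.1
```

```bash
python3 - <<'E'
from h import *
C=np.array([.511,.197,0]); u=np.array([np.cos(-np.pi/6),np.sin(-np.pi/6),0])
P,e,L=spoon(); print(P,e,L,C-.008*u); tabs(.1)
rows(*[lip(C-.008*u+[0,0,z],-30,p) for z,p in((.125,-5),(.11,2),(.1,10),(.096,18),(.094,26),(.092,34),(.09,42),(.09,50),(.09,58),(.09,64))])
E
```

```text
[0.4888 0.2071 0.1434] [-29.8858  -9.9206  -0.2704] [0.5045 0.198  0.1384] [0.5041 0.201  0.    ]
side 54 [0.483  0.2097 0.155 ] top z 0.1647 ext [0.0176 0.0358 0.0193] in spoon(mm) [-4.3721 -1.122  11.5546]
top 85 [0.4832 0.2052 0.1567] top z 0.1629 ext [0.0168 0.0173 0.0122] in spoon(mm) [-1.6846 -5.4854 12.0591]
[-2.6, 1.4, 7.6, -0.001, 0.088, 0.003] deg 5
[-11.4, 1.4, 14.6, -0.001, 0.211, 0.003] deg 12
[-24.7, 1.4, 18.1, -0.001, 0.35, 0.003] deg 20
[-40.9, 1.4, 18.3, -0.001, 0.49, 0.003] deg 28
[-58.0, 1.4, 19.1, -0.001, 0.629, 0.003] deg 36
[-75.1, 1.4, 22.4, -0.0, 0.769, 0.003] deg 44
[-91.8, 1.3, 28.2, -0.0, 0.909, 0.003] deg 52
[-108.5, 1.3, 34.5, -0.0, 1.048, 0.003] deg 60
[-124.1, 1.3, 43.0, -0.0, 1.188, 0.002] deg 68
[-135.0, 1.3, 50.8, 0.0, 1.293, 0.002] deg 74
```

Emit:
step_arm(
  moves=[
    [-2.6,1.4,7.6,0,0.088,0.003,5],
    [-11.4,1.4,14.6,0,0.211,0.003,5],
    [-24.7,1.4,18.1,0,0.35,0.003,5],
    [-41,1.4,18.3,0,0.49,0.003,5],
    [-58,1.4,19,0,0.629,0.003,5],
    [-75,1.4,22.4,0,0.769,0.003,5],
    [-92,1.3,28,0,0.909,0.003,5],
    [-92,1.3,28,0,0.909,0.003,5],
  ],
)

```text
clock: 13.2
tcp_pos: [0.5009, 0.1996, 0.2153]
orientation: [-0.685, -2.501, -0.193]
contact_force: [0.1, -0.7, -1.7]
grip_width: 0.0149
gripper_force: 88.0
```

```bash
cat >> h.py <<'E'
def cupcheck():
    for n in('top','side'):
        f=r.grab_frame(n); W=cloud(f); im=f['image'].astype(int)
        for k,c in(('b',(.511,.197)),('a',(.6216,.3299))):
            d=np.hypot(W[...,0]-c[0],W[...,1]-c[1])
            m=(im.max(-1)>90)&(im[...,0]-im[...,2]>-10)&(d<.034)&(W[...,2]<.07)
            h=(d<.06)&(W[...,2]>.074)&(W[...,2]<.09); 
            p=W[h][:,:2]; 
            A=np.c_[2*p,np.ones(len(p))]; s=np.linalg.lstsq(A,(p**2).sum(1),rcond=None)[0]
            print(n,k,'white px in cup',m.sum(),np.nanmean(W[m],0) if m.any() else '','rim fit',s[:2])
E
python3 - <<'E'
from h import *
C=np.array([.511,.197,0]); u=np.array([np.cos(-np.pi/6),np.sin(-np.pi/6),0])
P,e,L=spoon(); print(P,e,L); tabs(.09); cupcheck()
rows(*[lip(C-.008*u+[0,0,z],-30,p) for z,p in((.09,50),(.09,58),(.09,66))])
E
```

```text
[0.5014 0.2001 0.105 ] [-30.5987  42.1583  -0.2189] [0.5076 0.1964 0.0876]
top b white px in cup 0  rim fit [0. 0.]
top a white px in cup 64 [0.6221 0.3194 0.0011] rim fit [0.6217 0.3302]
side b white px in cup 140 [0.5069 0.183  0.004 ] rim fit [0.5096 0.1963]
side a white px in cup 143 [0.6153 0.3212 0.0076] rim fit [0.6202 0.3293]
[-17.3, -1.4, -8.2, 0.001, 0.141, 0.004] deg 8
[-33.7, -1.4, -15.3, 0.001, 0.281, 0.004] deg 16
[-50.9, -1.5, -20.0, 0.001, 0.42, 0.005] deg 24
```

Emit:
step_arm(
  moves=[
    [-17,-1.4,-8,0,0.141,0.004,5],
    [-34,-1.4,-15,0,0.281,0.004,5],
    [-50,-1.4,-20,0,0.41,0.004,5],
    [-50,-1.4,-20,0,0.41,0.004,5],
    [-50,-1.4,-20,0,0.41,0.004,5],
    [-34,-1.4,-25,0,0.281,0.004,5],
    [-17,-1.4,-45,0,0.141,0.004,5],
    [0,0,-60,0,0,0,5],
  ],
)

```text
clock: 14.2
tcp_pos: [0.5242, 0.1905, 0.2741]
orientation: [-0.671, -2.52, -0.198]
contact_force: [0.2, 0.7, -0.4]
grip_width: 0.0151
gripper_force: 88.1
```

```bash
python3 - <<'E'
from h import *
P,e,L=spoon(); print(P,e,L)
rows(*[sp(p,y,0) for p,y in(((.51,.16,.2),-30),((.52,.08,.21),-45))])
E
```

```text
[0.5266 0.1912 0.1639] [-29.4182  41.3682   0.5731] [0.5331 0.1876 0.1466]
[64.9, -34.4, 30.5, 0.005, -0.722, 0.005] deg 41
[26.8, -79.4, -4.8, -0.044, -0.719, 0.267] deg 44
```

Emit:
step_arm(
  moves=[
    [6,-15,0,0,-0.14,0.05,5],
    [12,-40,0,0,-0.28,0.1,5],
    [18,-65,0,-0.02,-0.42,0.15,5],
    [24,-95,-3,-0.03,-0.56,0.2,5],
    [27,-120,-5,-0.044,-0.7,0.26,5],
    [27,-150,-5,-0.044,-0.72,0.267,5],
    [27,-180,-5,-0.044,-0.72,0.267,5],
    [27,-200,-5,-0.044,-0.72,0.267,5],
  ],
)

```text
clock: 15.0
tcp_pos: [0.4048, 0.026, 0.2903]
orientation: [1.141, 2.757, -0.098]
contact_force: [0.4, 1.3, -0.0]
grip_width: 0.0147
gripper_force: 88.0
```

```bash
python3 - <<'E'
from h import *
P,e,L=spoon(); print(P,e,L); tabs(); 
for n in('top','side'):
    f=r.grab_frame(n); u,v=proj(f,(.54,.24,.03))[0].astype(int); im=cv2.cvtColor(f['image'][v-60:v+60,u-60:u+60],cv2.COLOR_RGB2BGR)
    if n=='side': cv2.imwrite('pics/t6.png',np.hstack([cv2.resize(B,None,fx=3,fy=3),cv2.resize(im,None,fx=3,fy=3)]))
    B=im
yaw=-102
rows(*[sp(p,y,0) for p,y in(((.54,-.08,.2),-65),((.57,-.16,.2),-85),(dishp(.003,yaw,.12),yaw))])
E
```

```text
[ 0.4576 -0.0255  0.2082] [-44.8772   0.298   -0.0975] [ 0.4697 -0.0375  0.2002]
side 91 [ 0.5969 -0.2064  0.0201] top z 0.0271 ext [0.0224 0.0228 0.0139] in spoon(mm) [ 226.2589  -25.121  -186.4285]
side 97 [ 0.5385 -0.2306  0.0201] top z 0.0276 ext [0.0227 0.0263 0.0149] in spoon(mm) [ 202.2086  -83.5685 -186.8043]
side 103 [ 0.5754 -0.2941  0.0201] top z 0.0264 ext [0.023  0.0232 0.0126] in spoon(mm) [ 273.1609 -102.3101 -186.4436]
top 67 [ 0.5964 -0.2039  0.0179] top z 0.0235 ext [0.0199 0.0204 0.011 ] in spoon(mm) [ 224.1741  -25.8391 -188.6465]
top 69 [ 0.5751 -0.2923  0.019 ] top z 0.0251 ext [0.0197 0.021  0.0121] in spoon(mm) [ 271.8269 -103.2442 -187.5477]
top 73 [ 0.5383 -0.2298  0.0185] top z 0.0240 ext [0.0214 0.0207 0.0111] in spoon(mm) [ 201.5694  -85.3286 -188.4046]
[-96.5, 43.4, 24.5, 0.056, -0.005, 0.344] deg 20
[-185.6, 30.7, 39.8, 0.116, -0.005, 0.688] deg 40
[-261.7, -12.0, 134.1, 0.167, -0.004, 0.98] deg 57
```

View pics/t6.png

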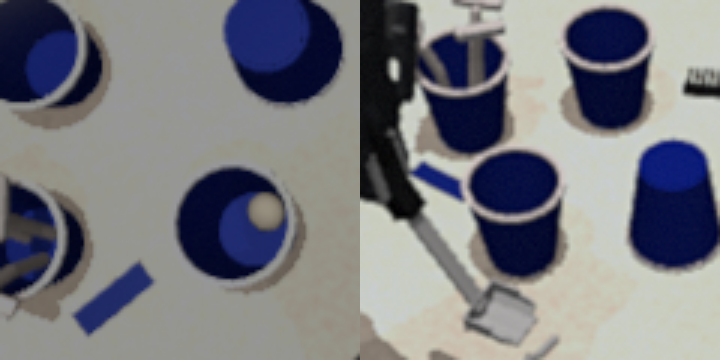

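The top view shows the first tablet at (266,212), lying in the nearer cup, which still stands. Next is tab2, scooped at yaw -100°.

Emit:
step_arm(
  moves=[
    [-25,15,8,0.02,0,0.12,5],
    [-60,30,15,0.04,0,0.24,5],
    [-96,43,24,0.056,-0.005,0.344,5],
    [-130,40,30,0.08,-0.005,0.48,5],
    [-160,36,35,0.1,-0.005,0.6,5],
    [-190,28,42,0.12,-0.005,0.72,5],
    [-225,12,60,0.14,-0.005,0.84,5],
    [-255,-5,75,0.163,-0.004,0.95,5],
  ],
)

```text
clock: 16.0
tcp_pos: [0.5916, -0.165, 0.2567]
orientation: [2.324, 1.932, -0.209]
contact_force: [0.6, 0.1, -0.3]
grip_width: 0.0152
gripper_force: 88.1
```

```bash
python3 - <<'E'
from h import *
yaw=-100
P,e,L=spoon(); print(P,e,L,r.get_obs()['joints'])
rows(lip(dishp(.020,yaw,.10),yaw,5),lip(dishp(.020,yaw,.05),yaw,5),lip(dishp(.020,yaw,.012),yaw,5),lip(dishp(.020,yaw,.006),yaw,5))
E
```

```text
[ 0.5788 -0.2383  0.1753] [-100.4254   -0.1635   -0.157 ] [ 0.5757 -0.2551  0.1673] [-0.2404  0.3727  0.4162  1.7122  0.0336  1.094  -0.0486]
[-12.0, 5.2, 62.6, -0.004, 0.09, -0.007] deg 5
[-3.2, 5.3, 111.8, -0.004, 0.09, -0.007] deg 5
[3.5, 5.4, 149.2, -0.004, 0.09, -0.007] deg 5
[4.6, 5.4, 155.1, -0.004, 0.09, -0.007] deg 5
```

Emit:
step_arm(
  moves=[
    [-6,3,30,0,0.05,-0.003,5],
    [-12,5,62,-0.004,0.09,-0.007,5],
    [-6,5,95,-0.004,0.09,-0.007,5],
    [-1,5.3,125,-0.004,0.09,-0.007,5],
    [3.5,5.4,147,-0.004,0.09,-0.007,5],
    [3.5,5.4,149,-0.004,0.09,-0.007,5],
    [3.5,5.4,149,-0.004,0.09,-0.007,5],
  ],
)

```text
clock: 16.7
tcp_pos: [0.5906, -0.188, 0.1097]
orientation: [2.361, 1.984, -0.105]
contact_force: [0.1, -0.3, -0.3]
grip_width: 0.0149
gripper_force: 88.0
```

```bash
python3 - <<'E'
from h import *
yaw=-100
P,e,L=spoon(); print(P,e,L); tabs()
rows(*[lip(dishp(.020,yaw,z),yaw,5) for z in (.008,.006,.005,.0042)])
E
```

```text
[ 0.5801 -0.2539  0.022 ] [-99.8342   4.9862  -0.0841] [ 0.5773 -0.2699  0.0125]
side 35 [ 0.6025 -0.206   0.0199] top z 0.0256 ext [0.0107 0.0188 0.0115] in spoon(mm) [-50.9669  13.1474  -7.6115]
side 102 [ 0.5387 -0.2312  0.0188] top z 0.0253 ext [0.0215 0.0229 0.013 ] in spoon(mm) [-15.2179 -45.3759  -5.5345]
side 107 [ 0.5756 -0.2938  0.0197] top z 0.0262 ext [0.0219 0.0216 0.0129] in spoon(mm) [39.8067  1.6408  0.1939]
[0.9, 1.0, 6.0, 0.002, 0.0, 0.002] deg 0
[1.1, 1.0, 8.0, 0.002, 0.0, 0.002] deg 0
[1.2, 0.9, 9.0, 0.002, 0.0, 0.002] deg 0
[1.3, 0.9, 9.8, 0.002, 0.0, 0.002] deg 0
```

Emit:
step_arm(
  moves=[
    [0.5,0.5,3,0.002,0,0.002,5],
    [1,1,6,0.002,0,0.002,5],
    [1.2,1,8,0.002,0,0.002,5],
    [1.2,1,8,0.002,0,0.002,5],
    [1.2,1,8,0.002,0,0.002,5],
  ],
)

```text
clock: 17.3
tcp_pos: [0.5909, -0.1885, 0.1019]
orientation: [2.366, 1.98, -0.106]
contact_force: [0.5, -0.6, -0.2]
grip_width: 0.0148
gripper_force: 88.0
```

```bash
python3 - <<'E'
from h import *
P,e,L=spoon(); print(P,e,L,r.get_obs()['contact_force'])
E
```

```text
[ 0.5799 -0.2544  0.0141] [-100.05      4.9782   -0.1727] [ 0.5771 -0.2704  0.0047] [ 0.5315 -0.6353 -0.2013]
```

Emit:
step_arm(
  moves=[
    [0,0,0.6,0,0,0,5],
    [0,0,0.6,0,0,0,5],
  ],
)

```text
clock: 17.5
tcp_pos: [0.5909, -0.1886, 0.1013]
orientation: [2.366, 1.98, -0.106]
contact_force: [-0.5, -0.2, -0.9]
grip_width: 0.0146
gripper_force: 88.0
```

Emit:
step_arm(
  moves=[
    [0,0,0.4,0,0,0,5],
    [0,0,0.4,0,0,0,5],
  ],
)

```text
clock: 17.7
tcp_pos: [0.5911, -0.1885, 0.1011]
orientation: [2.365, 1.98, -0.106]
contact_force: [-0.7, 0.3, 2.0]
grip_width: 0.015
gripper_force: 88.5
```

```bash
python3 - <<'E'
from h import *
yaw=-100
P,e,L=spoon(); print(P,e,L,r.get_obs()['contact_force'])
rows(*[lip(dishp(x,yaw,.0041),yaw,5) for x in (.03,.05,.06,.066,.0695)])
E
```

```text
[ 0.5802 -0.2544  0.0133] [-100.0386    4.9842   -0.1544] [ 0.5773 -0.2704  0.0039] [-0.7025  0.3241  2.0185]
[-9.7, 1.3, 0.6, -0.003, 0.0, -0.0] deg 0
[-29.7, 1.4, 2.4, -0.003, 0.0, -0.0] deg 0
[-39.6, 1.4, 3.3, -0.003, 0.0, -0.0] deg 0
[-45.6, 1.4, 3.8, -0.003, 0.0, -0.0] deg 0
[-49.1, 1.4, 4.1, -0.003, 0.0, -0.0] deg 0
```

Emit:
step_arm(
  moves=[
    [-9,1.3,0.5,0,0,0,5],
    [-16,1.4,1,0,0,0,5],
    [-22,1.4,1.6,0,0,0,5],
    [-28,1.4,2.1,0,0,0,5],
    [-34,1.4,2.7,0,0,0,5],
    [-39,1.4,3.1,0,0,0,5],
    [-43,1.4,3.5,0,0,0,5],
    [-46,1.4,3.7,0,0,0,5],
  ],
)

```text
clock: 18.5
tcp_pos: [0.5841, -0.2346, 0.1012]
orientation: [2.366, 1.98, -0.106]
contact_force: [0.7, -0.1, -0.5]
grip_width: 0.0147
gripper_force: 88.2
```

Emit:
step_arm(
  moves=[
    [-1.5,0,0.1,0,0,0,5],
    [-3,0,0.2,0,0,0,5],
    [-3,0,0.2,0,0,0,5],
  ],
)

```text
clock: 18.8
tcp_pos: [0.5836, -0.2373, 0.1012]
orientation: [2.366, 1.98, -0.107]
contact_force: [0.4, -0.5, -0.7]
grip_width: 0.0151
gripper_force: 88.1
```

```bash
python3 - <<'E'
from h import *
yaw=-100
P,e,L=spoon(); print(P,e,L,np.hypot(*(L-DISH)[:2]),r.get_obs()['contact_force']); tabs()
rows(*[lip(dishp(x,yaw,z),yaw,p) for x,z,p in((.069,.0043,0),(.068,.0115,-10),(.062,.03,-20),(.055,.10,-20))])
E
```

```text
[ 0.5726 -0.3033  0.0135] [-100.0472    4.9695   -0.1708] [ 0.5698 -0.3193  0.0041] 0.0697103868307175 [ 0.4335 -0.5126 -0.7225]
side 100 [ 0.5387 -0.2316  0.0193] top z 0.0252 ext [0.022  0.0231 0.0119] in spoon(mm) [-64.8828 -45.9335   0.0738]
side 100 [ 0.5725 -0.3126  0.022 ] top z 0.0278 ext [0.0237 0.0206 0.0115] in spoon(mm) [8.5582 1.4678 9.2986]
[9.3, 0.2, 6.5, -0.003, -0.087, -0.0] deg 5
[25.3, 0.2, 15.1, -0.004, -0.261, 0.0] deg 15
[42.3, 0.1, 14.5, -0.004, -0.436, 0.0] deg 25
[43.1, -0.0, -55.8, -0.004, -0.436, 0.0] deg 25
```

Emit:
step_arm(
  moves=[
    [4.5,0,3,0,-0.043,0,5],
    [9,0,6.5,0,-0.087,0,5],
    [17,0,10.5,0,-0.174,0,5],
    [25,0,14.5,0,-0.262,0,5],
    [33,0,15,0,-0.35,0,5],
    [42,0,14,0,-0.436,0,5],
    [42,0,4,0,-0.436,0,5],
    [42,0,-10,0,-0.436,0,5],
  ],
)

```text
clock: 19.7
tcp_pos: [0.591, -0.1939, 0.1072]
orientation: [2.107, 1.77, -0.57]
contact_force: [0.4, -0.2, -0.6]
grip_width: 0.0149
gripper_force: 88.0
```

Emit:
step_arm(
  moves=[
    [0,0,-20,0,0,0,5],
    [-5,0,-45,0,0,0,5],
    [-10,0,-75,0,0,0,5],
    [-15,0,-105,0,0,0,5],
    [-20,0,-140,0,0,0,5],
    [-20,0,-140,0,0,0,5],
  ],
)

```text
clock: 20.3
tcp_pos: [0.6033, -0.1442, 0.2444]
orientation: [2.111, 1.763, -0.554]
contact_force: [0.6, -0.3, 0.7]
grip_width: 0.0148
gripper_force: 88.1
```

```bash
python3 - <<'E'
from h import *
P,e,L=spoon(); print(P,e,L); tabs()
rows(*[sp(p,y,-16) for p,y in(((.575,-.22,.2),-93),((.57,-.18,.205),-85),((.56,-.13,.21),-77),((.555,-.08,.21),-69),((.55,-.03,.21),-61),((.55,.02,.21),-53),((.55,.07,.21),-45),((.55,.12,.21),-38))])
E
```

```text
[ 0.5875 -0.2402  0.1927] [-100.209   -19.7234    0.3128] [ 0.5842 -0.2586  0.1909]
side 95 [ 0.5922 -0.2359  0.2007] top z 0.2127 ext [0.0261 0.0246 0.024 ] in spoon(mm) [-2.1477  5.5363 11.6895]
side 70 [ 0.5986 -0.2057  0.0203] top z 0.0262 ext [0.0188 0.0209 0.0119] in spoon(mm) [ -92.2134    6.0914 -147.71  ]
side 98 [ 0.5384 -0.2306  0.0194] top z 0.0262 ext [0.0225 0.0242 0.0135] in spoon(mm) [ -59.4234  -48.7384 -160.2792]
top 127 [ 0.5889 -0.2406  0.2018] top z 0.2075 ext [0.0196 0.0209 0.0114] in spoon(mm) [ 3.1778  4.4643 12.586 ]
top 61 [ 0.5968 -0.2027  0.0195] top z 0.0241 ext [0.0197 0.0216 0.0093] in spoon(mm) [ -95.1867    5.6968 -145.729 ]
top 83 [ 0.5382 -0.2294  0.0181] top z 0.0233 ext [0.0216 0.0212 0.0103] in spoon(mm) [ -61.1693  -47.2454 -159.4953]
[3.8, -24.7, -22.5, -0.06, 0.067, -0.111] deg 8
[32.3, -49.5, -44.7, -0.125, 0.067, -0.234] deg 16
[67.1, -80.6, -70.4, -0.191, 0.067, -0.357] deg 24
[103.7, -106.0, -91.4, -0.256, 0.066, -0.481] deg 31
[138.9, -130.5, -111.7, -0.321, 0.065, -0.604] deg 39
[173.7, -148.8, -131.7, -0.387, 0.064, -0.727] deg 47
[207.4, -165.8, -151.1, -0.452, 0.063, -0.851] deg 55
[241.5, -180.6, -170.7, -0.51, 0.062, -0.959] deg 62
```

Emit:
step_arm(
  moves=[
    [4,-20,-18,-0.05,0.05,-0.09,5],
    [30,-47,-42,-0.115,0.067,-0.21,5],
    [64,-77,-67,-0.18,0.067,-0.335,5],
    [98,-102,-88,-0.245,0.066,-0.46,5],
    [134,-127,-109,-0.31,0.065,-0.585,5],
    [168,-146,-128,-0.375,0.064,-0.705,5],
    [200,-162,-147,-0.44,0.063,-0.825,5],
    [225,-172,-160,-0.48,0.062,-0.905,5],
  ],
)

```text
clock: 21.2
tcp_pos: [0.4784, 0.1583, 0.2645]
orientation: [0.952, 2.539, -0.224]
contact_force: [0.5, -0.2, -0.6]
grip_width: 0.0149
gripper_force: 87.9
```

```bash
python3 - <<'E'
from h import *
P,e,L=spoon(); print(P,e,L); tabs(.1)
C=np.array([.621,.330,0]); y=-25; u=np.array([np.cos(np.deg2rad(y)),np.sin(np.deg2rad(y)),0])
rows(sp((.56,.16,.21),-36,-14),sp((.57,.22,.2),-32,-14),sp((.58,.28,.19),-28,-13),lip(C-.008*u+[0,0,.17],y,-12),lip(C-.008*u+[0,0,.14],y,-10))
E
```

```text
[0.5495 0.0972 0.2062] [-40.9767 -15.8607  -0.3277] [0.5634 0.085  0.2032]
side 58 [0.5481 0.0975 0.2199] top z 0.2268 ext [0.0176 0.0226 0.0138] in spoon(mm) [ 5.817  -4.8788 12.8005]
top 100 [0.5472 0.1066 0.2178] top z 0.2239 ext [0.0171 0.0192 0.0122] in spoon(mm) [-3.4791  3.5955 13.0319]
[23.9, 44.0, -19.3, -0.041, 0.032, -0.077] deg 5
[56.2, 89.4, -24.0, -0.071, 0.032, -0.14] deg 9
[86.4, 135.2, -29.5, -0.098, 0.05, -0.205] deg 13
[114.9, 188.4, -27.8, -0.118, 0.067, -0.253] deg 16
[124.2, 189.1, -3.2, -0.113, 0.101, -0.255] deg 17
```

Emit:
step_arm(
  moves=[
    [15,25,-12,-0.02,0.02,-0.04,5],
    [35,58,-20,-0.05,0.032,-0.095,5],
    [58,92,-24,-0.071,0.035,-0.14,5],
    [86,135,-29,-0.098,0.05,-0.2,5],
    [105,168,-28,-0.11,0.06,-0.235,5],
    [115,187,-28,-0.118,0.067,-0.253,5],
    [122,189,-10,-0.115,0.09,-0.254,5],
    [124,189,-3,-0.113,0.1,-0.255,5],
  ],
)

```text
clock: 22.1
tcp_pos: [0.5214, 0.3713, 0.2104]
orientation: [0.621, 2.727, -0.115]
contact_force: [-0.2, -1.1, -1.1]
grip_width: 0.0147
gripper_force: 88.3
```

```bash
python3 - <<'E'
from h import *
P,e,L=spoon(); print(P,e,L); tabs(.1)
C=np.array([.621,.330,0]); y=-25; u=np.array([np.cos(np.deg2rad(y)),np.sin(np.deg2rad(y)),0]); print(C-.008*u)
rows(*[lip(C-.008*u+[0,0,z],y,p) for z,p in((.125,-5),(.11,2),(.1,10),(.096,18),(.094,26),(.092,34),(.09,42),(.09,50),(.09,58),(.09,64))])
E
```

```text
[0.6005 0.3341 0.1431] [-25.5537 -10.124   -0.2696] [0.6168 0.3262 0.1382]
side 38 [0.5984 0.3344 0.1572] top z 0.1630 ext [0.0205 0.015  0.0116] in spoon(mm) [-0.0052  0.6365 14.6518]
top 84 [0.5964 0.3283 0.1543] top z 0.1602 ext [0.0187 0.018  0.0119] in spoon(mm) [ 0.22   -6.0694 10.3065]
[0.6137 0.3334 0.    ]
[1.1, 4.6, 4.9, -0.008, 0.09, -0.01] deg 5
[-7.6, 4.8, 11.9, -0.007, 0.212, -0.01] deg 12
[-21.0, 5.0, 15.4, -0.006, 0.352, -0.01] deg 20
[-37.1, 5.1, 15.7, -0.005, 0.492, -0.011] deg 28
[-54.3, 5.3, 16.5, -0.004, 0.631, -0.011] deg 36
[-71.3, 5.6, 19.8, -0.003, 0.771, -0.011] deg 44
[-88.0, 5.8, 25.6, -0.002, 0.91, -0.012] deg 52
[-104.7, 6.0, 31.9, -0.0, 1.05, -0.012] deg 60
[-120.4, 6.3, 40.5, 0.001, 1.19, -0.012] deg 68
[-131.2, 6.4, 48.3, 0.002, 1.294, -0.012] deg 74
```

Emit:
step_arm(
  moves=[
    [1,4,5,-0.008,0.09,-0.01,5],
    [-7.6,4.8,12,-0.007,0.212,-0.01,5],
    [-21,5,15.4,-0.006,0.352,-0.01,5],
    [-37,5,15.7,-0.005,0.492,-0.011,5],
    [-54,5.3,16.5,-0.004,0.631,-0.011,5],
    [-71,5.6,20,-0.003,0.771,-0.011,5],
    [-88,5.8,25.6,-0.002,0.91,-0.012,5],
    [-88,5.8,25.6,-0.002,0.91,-0.012,5],
  ],
)

```text
clock: 23.0
tcp_pos: [0.6103, 0.3309, 0.2135]
orientation: [-0.573, -2.525, -0.157]
contact_force: [-0.1, -0.7, -1.6]
grip_width: 0.0152
gripper_force: 88.2
```

Emit:
step_arm(
  moves=[
    [-17,0,-8,0,0.141,0,5],
    [-34,0,-15,0,0.281,0,5],
    [-50,0,-20,0,0.41,0,5],
    [-50,0,-20,0,0.41,0,5],
    [-50,0,-20,0,0.41,0,5],
    [-34,0,-25,0,0.281,0,5],
    [-17,0,-45,0,0.141,0,5],
    [0,0,-70,0,0,0,5],
  ],
)

```text
clock: 23.8
tcp_pos: [0.6395, 0.3221, 0.278]
orientation: [-0.561, -2.536, -0.162]
contact_force: [-0.4, 0.7, 0.9]
grip_width: 0.0149
gripper_force: 88.3
```

```bash
python3 - <<'E'
from h import *
P,e,L=spoon(); print(P,e,L); tabs(.1)
rows(sp((.58,.24,.22),-22,20),sp((.56,.15,.22),-18,0),sp((.55,.08,.20),-14,0),sp(SEAT+[.03,0,.14],PSI,0))
f=r.grab_frame('top'); W=cloud(f); im=f['image'].astype(int)
for c in((.511,.197),(.621,.33)):
    d=np.hypot(W[...,0]-c[0],W[...,1]-c[1]); m=(d<.034)&(W[...,2]>.004)&(W[...,2]<.05)&(im[...,0]>90)&(im[...,2]<im[...,0]); print(m.sum(),W[m].mean(0) if m.any() else '')
E
```

```text
[0.641  0.3228 0.1678] [-24.7198  41.7101   0.1862] [0.6477 0.3197 0.1505]
[67.4, -106.6, 1.5, 0.031, -0.37, -0.035] deg 21
[68.4, -203.7, 24.1, 0.037, -0.718, -0.111] deg 42
[40.7, -276.9, 29.4, 0.05, -0.716, -0.181] deg 42
[-14.9, -332.3, 50.7, 0.057, -0.715, -0.22] deg 43
0 
63 [0.6263 0.343  0.0204]
```

Emit:
step_arm(
  moves=[
    [25,-30,0,0.01,-0.12,-0.01,5],
    [50,-70,0,0.02,-0.25,-0.02,5],
    [67,-107,2,0.03,-0.37,-0.035,5],
    [68,-150,12,0.035,-0.5,-0.07,5],
    [68,-195,22,0.037,-0.64,-0.1,5],
    [60,-235,25,0.045,-0.716,-0.14,5],
    [40,-277,29,0.05,-0.716,-0.18,5],
    [15,-305,35,0.053,-0.716,-0.2,5],
  ],
)

```text
clock: 24.75
tcp_pos: [0.4807, 0.0568, 0.2558]
orientation: [0.344, 2.962, -0.043]
contact_force: [1.6, -0.4, -0.2]
grip_width: 0.015
gripper_force: 88.3
```

```bash
python3 - <<'E'
from h import *
P,e,L=spoon(); print(P,e,L)
u=np.array([np.cos(np.deg2rad(PSI)),np.sin(np.deg2rad(PSI)),0])
rows(sp(SEAT+.012*u+[0,0,.10],PSI,0),sp(SEAT+.012*u+[0,0,.07],PSI,0))
E
```

```text
[0.5518 0.0402 0.1732] [-13.1933   0.7512  -0.6325] [0.5683 0.0362 0.165 ]
[14.1, -28.2, 61.0, -0.015, -0.013, -0.022] deg 2
[18.9, -27.9, 90.6, -0.015, -0.013, -0.022] deg 2
```

Emit:
step_arm(
  moves=[
    [7,-15,20,-0.01,-0.01,-0.01,5],
    [14,-28,45,-0.015,-0.013,-0.022,5],
    [14,-28,61,-0.015,-0.013,-0.022,5],
    [14,-28,61,-0.015,-0.013,-0.022,5],
    [14,-28,61,-0.015,-0.013,-0.022,5],
  ],
)

```text
clock: 25.25
tcp_pos: [0.472, 0.0331, 0.1935]
orientation: [0.309, 2.954, -0.023]
contact_force: [0.1, -0.3, -0.4]
grip_width: 0.0147
gripper_force: 88.2
```

```bash
python3 - <<'E'
from h import *
P,e,L=spoon(); print(P,e,L)
u=np.array([np.cos(np.deg2rad(PSI)),np.sin(np.deg2rad(PSI)),0])
rows(sp(SEAT+.012*u+[0,0,.07],PSI,0),sp(SEAT+.008*u+[0,0,.03],PSI,0),sp(SEAT+[0,0,.003],PSI,0),HOME)
f=r.grab_frame('top'); W=cloud(f); im=f['image'].astype(int)
for c in((.511,.197),(.621,.33)):
    d=np.hypot(W[...,0]-c[0],W[...,1]-c[1]); m=(d<.034)&(W[...,2]>.004)&(W[...,2]<.05)&(im[...,0]>90)&(im[...,2]<im[...,0]); print(m.sum(),W[m].mean(0) if m.any() else '')
E
```

```text
[0.5446 0.019  0.1117] [-11.8131   0.1436   0.1004] [0.5612 0.0156 0.1037]
[6.3, -3.8, 29.3, 0.002, -0.003, -0.001] deg 0
[17.1, -3.9, 68.0, 0.002, -0.003, -0.001] deg 0
[29.6, -4.0, 93.2, 0.002, -0.003, -0.001] deg 0
[30.1, -4.0, 96.2, 0.002, -0.003, -0.001] deg 0
107 [0.5212 0.1873 0.0213]
115 [0.6285 0.3397 0.0195]
```

Each cup holds one tablet, at a top height of about 2 cm. The spoon now goes down onto its rest.

Emit:
step_arm(
  moves=[
    [3,-3,12,0.002,-0.003,0,5],
    [6.3,-3.8,29,0.002,-0.003,-0.001,5],
    [12,-3.9,50,0.002,-0.003,-0.001,5],
    [17,-3.9,68,0.002,-0.003,-0.001,5],
    [17,-3.9,68,0.002,-0.003,-0.001,5],
    [17,-3.9,68,0.002,-0.003,-0.001,5],
  ],
)

```text
clock: 25.9
tcp_pos: [0.4671, 0.0313, 0.1244]
orientation: [0.305, 2.949, -0.025]
contact_force: [0.9, 0.4, -0.3]
grip_width: 0.015
gripper_force: 88.2
```

```bash
python3 - <<'E'
from h import *
P,e,L=spoon(); print(P,e,r.get_obs()['contact_force'])
rows(sp(SEAT+[0,0,.010],PSI,0),sp(SEAT+[0,0,.003],PSI,0),HOME)
E
```

```text
[0.5401 0.0172 0.043 ] [-11.7013  -0.1247   0.0174] [ 0.9029  0.4197 -0.2932]
[12.3, -1.0, 19.0, 0.001, 0.002, 0.002] deg 0
[13.5, -1.0, 25.8, 0.001, 0.002, 0.002] deg 0
[14.1, -1.0, 28.8, 0.001, 0.002, 0.002] deg 0
```

Emit:
step_arm(
  moves=[
    [4,-0.5,7,0,0.002,0.002,5],
    [8,-1,13,0,0.002,0.002,5],
    [12.3,-1,19,0,0.002,0.002,5],
    [13.5,-1,25.5,0,0.002,0.002,5],
    [14,-1,28,0,0.002,0.002,5],
    [14,-1,28.4,0,0.002,0.002,5],
    [14,-1,28.4,0,0.002,0.002,5],
    [14,-1,28.4,0,0.002,0.002,5],
  ],
)

```text
clock: 26.7
tcp_pos: [0.4582, 0.0319, 0.0935]
orientation: [0.309, 2.951, -0.025]
contact_force: [-0.9, -0.2, 4.9]
grip_width: 0.0148
gripper_force: 89.2
```

```bash
python3 - <<'E'
from h import *
P,e,L=spoon(); print(P,P-SEAT,e,r.get_obs()['contact_force'])
rows(HOME)
E
```

```text
[0.531  0.0177 0.0119] [-0.0001 -0.0002 -0.0001] [-11.8337  -0.0242   0.0399] [-0.9062 -0.2434  4.8773]
[-0.1, 0.2, -0.1, 0.001, 0.0, -0.001] deg 0
```

Emit:
step_arm(
  moves=[
    [0,0,0,0,0,0,20],
    [0,0,0,0,0,0,30],
    [0,0,0,0,0,0,50],
    [0,0,0,0,0,0,80],
    [0,0,0,0,0,0,80],
    [0,0,0,0,0,0,80],
    [0,0,0,0,0,0,80],
  ],
  grip_force=20,
)

```text
clock: 27.4
tcp_pos: [0.4575, 0.0318, 0.0931]
orientation: [0.309, 2.952, -0.025]
contact_force: [-0.1, -0.3, -0.2]
grip_width: 0.0799
gripper_force: 0.0
```

Emit:
step_arm(
  moves=[
    [0,0,-10,0,0,0,80],
    [0,0,-35,0,0,0,80],
    [0,0,-70,0,0,0,80],
    [0,0,-110,0,0,0,80],
    [0,0,-150,0,0,0,80],
    [0,0,-190,0,0,0,80],
    [0,0,-190,0,0,0,80],
  ],
)

```text
clock: 28.1
tcp_pos: [0.4274, 0.0395, 0.2863]
orientation: [0.308, 2.942, -0.022]
contact_force: [-0.6, 0.5, -0.0]
grip_width: 0.0803
gripper_force: 0.0
```

Emit:
step_arm(
  moves=[
    [0,30,0,0,0,0,80],
    [0,70,0,0,0,0,80],
    [0,110,0,0,0,0,80],
    [0,150,0,0,0,0,80],
    [0,150,0,0,0,0,80],
    [0,150,0,0,0,0,80],
    [0,150,0,0,0,0,80],
  ],
)

```text
clock: 28.8
tcp_pos: [0.4559, 0.1839, 0.2801]
orientation: [0.311, 2.953, -0.027]
contact_force: [-0.1, -0.0, -0.3]
grip_width: 0.0802
gripper_force: 0.0
```

```bash
python3 - <<'E'
from h import *
f=r.grab_frame('top'); save(f,'end.png'); print(r.get_obs()['clock'])
E
```

```text
28.85
```

View pics/end.png

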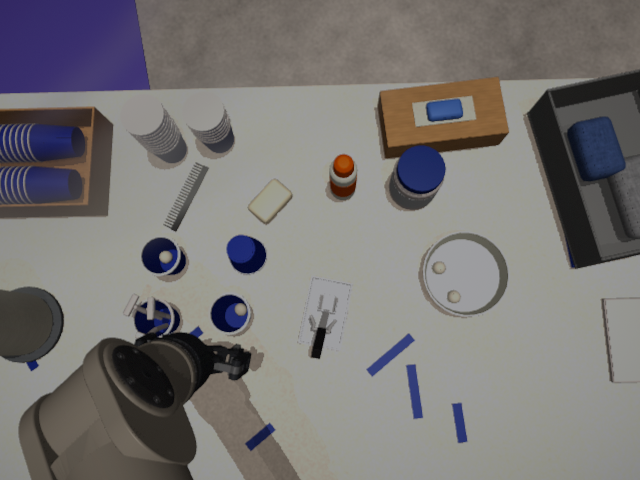

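The final view shows one tablet in each empty cup, at (165,257) and (240,310). Two remain in the dish, at (439,268) and (454,297). The spoon is home at (322,325) and nothing else has moved.

```bash
python3 -c "
from bench import r
print(r.hand_in())"
```

```text
the job is handed in; nothing more can be done
None
```

The job is handed in at about 29 s: one tablet is in each of the two empty cups, the other two are still in the dish, the spoon is back on its rest, and nothing else was moved.

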